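# Hang a freshly coated circuit board carrier in the transport stand and lock its keeper

## Task

The board in the hanging carrier has just been lacquered and is still wet: swing the keeper bar of the transport stand wide open first, then lift the carrier off the drip stand by its black grip, carry it level and without setting it down anywhere, and lower it gently until its bar lies in both hooks of the transport stand. Let go of it, then swing the keeper shut over the bar until it is fully home in its catch. Leave the bottle, jar, screwdriver and pliers where they are.

Things in the scene. Friction and masses are not known exactly. Their poses are not given: they have to be found in the camera images.
- carrier: Hanging carrier, 0.29 to 0.47 kg: round steel hanger bar 10 mm thick, 190 mm long, along its y, with a black grip in the middle and a framed green board below. Collars 15 mm across at y = +/-92 mm leave it 10 mm of sideways play in hooks. Origin: on the bar's axis at its middle, z up. Starts hanging in the drip stand's hooks, bar along that stand's y. Either way round is good
- carrier_grip (a point): Centre of the carrier's black plastic grip: flat sides 14 mm apart (x), 44 mm long (y), 30 mm tall, from 24 mm below to 6 mm above the bar's axis; axes as the carrier's
- carrier_board (a point): Centre of the carrier's level frame with the wet circuit board, 85 mm below the bar: 100 mm (x) by 112 mm (y), 8 mm thick. Two 6 mm rods at y = +/-52 mm join it to the bar
- drip_stand: Fixed stand, two hooks over a shallow steel tray, no keeper. Base x -80 to 110, y +/-125 mm. Origin: on the bench under the middle of the hook seats; x points from its open front to its cross rail, y along the rail, z up. Hooks and rail are the same as the transport stand's: a bar in the hooks has its axis at x = 0, 180 mm up
- transport_stand: Fixed stand, two hooks over a flat black base plate, with a keeper bar. Base x -80 to 110, y +/-125 mm. Origin: on the bench under the middle of the hook seats; x points from its open front to its cross rail (16 mm square, at x = 90 mm, top 188 mm up, on two uprights at y = +/-112 mm), y along the rail, z up
- transport_seat (a point): Where the middle of the hanger bar belongs in the transport stand: x = 0, y = 0 of the stand, 180 mm above the bench; axes as the stand's
- transport_hook (a point): Centre of a seated bar in the transport stand's hook at y = +75 mm (the other is at y = -75 mm). Each is an 8 mm steel rod coming forward from the rail and dipping into an upturned V, open above, 35 mm wide at the mouth, its bottom at x = 0; nose ends at x = -21 mm, 8 mm above the axis of a seated bar. The V centres the bar as it is lowered
- keeper (a joint): Keeper of the transport stand, a flat dark steel bar 16 mm wide that swings level about an upright pin. 0 rad: shut, over both hooks, at its end stop in the catch. Grows as it swings out to the stand's front (-x): at 1.57 it points along -x; 1.8 at most. Carrier fits in from above at 1.2 or more. Stiff hinge: stays where left, 1 N at the knob moves it. Starts at 0 to 0.3
- keeper_pin (a point): On the axis of the keeper's hinge pin, at the stand's x = 0, y = +112 mm, 180 mm up; the pin's head is 205 mm up. The keeper reaches 226 mm from here, along the stand's -y when shut, and lies 193 to 199 mm above the bench: over the hooks and a seated bar, which it does not touch
- catch (a point): Catch of the keeper: a C-shaped fork 20 mm wide, open to the stand's front (-x), at the stand's x = 0, y = -112 mm, from 189 to 203 mm above the bench
- keeper_knob (a point): Middle of the round upright black knob on the keeper, 14 mm thick, 100 mm from the pin's axis, 215 mm above the bench, its top 229 mm up, its lower end 203 mm up on a thinner stem. Push it from either side with shut fingers, or pinch it from above; the fingertips must stay above the keeper (199 mm)
- solvent_bottle: White bottle, 60 mm thick, 130 mm tall, standing loose between the robot and the stands; leave it. Origin: centre of its underside
- flux_jar: Amber glass jar, 64 mm thick, 70 mm tall, standing loose between the robot and the stands; leave it. Origin: centre of its underside
- screwdriver: Screwdriver 180 mm long, lying loose at the left edge of the work; leave it. Origin: under its middle
- pliers: Long-nose pliers with blue handles, 150 mm long, lying loose at the right edge of the work; leave them. Origin: under the pivot
Mind the look-alikes: they are no part of the job. Several things have the shape of the carrier; the one meant has the colours described above.

How it is judged:
By the outcome, as a careful person would: the job done as asked, in the order asked, and still so for the second after the job is handed in, with the robot touching nothing.
It also fails if it takes over 70 s, if anything falls off the work surface, if the arm or the gripper's body presses on something with over 40 N, if the wrist force passes 120 N, or if a joint passes its speed limit or range.

## Robot

A 6-joint arm with a two-finger parallel gripper is mounted at the origin on the work surface. World frame = base frame: x ahead of the robot, y to its left, z up, the work surface at z = 0. Lengths are in m, angles in rad, forces in N, time in s.
With the tool pointing down it reaches from about 0.35 to 0.775 m from the base axis. Payload 5.5 kg.
Tool frame: the origin (TCP) lies midway between the tips of the shut fingers; the grasp point (between the pads) lies 19 mm behind it; z points along the fingers, y is the line along which they close (so a half turn about z gives the same grasp; the last joint's range is limited). The gripper opens to 85 mm and grips with 20 to 120 N. Pads are 22 mm wide; open, the fingers measure 114 mm over their backs; the gripper's body (76 mm by 85 mm) begins 54 mm behind the grasp point. The pads swing forward as they close: fully open they stand 13 mm farther back than shut.
Start: joints at [1.076, 0.313, 0.046, 1.304, 0, 1.431], TCP at [0.2, 0.539, 0.231] pointing down, gripper open.
Joint ranges: [-2.76, 2.76], [-0.86, 1.69], [-1.03, 1.26], [-2.2, 2.34], [-1.47, 1.5], [-3.14, 3.14]. Speed limits (rad/s): [2.57, 2.57, 3.14, 3.14, 3.14, 3.14].

## Interface

Orientations are given as a unit quaternion [w, x, y, z].
In Python, from workcell import env gives the robot as it stands. The module is installed in compiled form; this text tells all that it offers.
- The arm moves only by the tool carry_out, never from a script. Its argument "series" is a list of rows, each an object with "delta_rot": the turn, a rotation vector about the world's x, y, z normalised to -1 to 1, where 1 is 0.1 rad, a list of three; "travel": the shift along the world's x, y, z normalised to -1 to 1, where 1 is 0.025 m, a list of three; "fingers": the closure, from -1 (fully open) to 1 (shut). In form: [{"delta_rot": [ax, ay, az], "travel": [tx, ty, tz], "fingers": fingers}, ...]. A call has 1 to 5 rows; each row shifts and turns the commanded pose from where the row before left it; what a row does not reach is not made up. A row lasts 1/8 s, in which the tool goes at most 62.5 mm and 10.7 degrees, less where a joint would pass 70% of its speed; a pose out of reach is approached as far as the arm can. A call with a number of a shift or a turn outside -1 to 1 is refused whole. A call with a gripper value outside its range is refused whole. The fingers move at their own pace and stop on an object; "squeeze" is the grip in N (left out, the last holds). Time passes only in rows, so rows that do not move let the fingers close. It gives the time, the measured TCP pose, the force, the opening and the grip force at its end, in the units of the state.
- env.get_state(): the state, without advancing time (a new reading comes with each control period).
- env.read_camera(name): name is "scene" or "side" or "wrist"; returns a dict with "color" (480x640x3 uint8, red, green, blue), "fx", "fy", "cx", "cy" (pixels), "world_from_camera" (4x4, takes a point from camera to world coordinates); the wrist camera has in their place "hand_eye" (4x4, takes a point from camera to tool coordinates, whose origin is the TCP and whose axes are the flange's). Camera axes: x right, y up, looking along -z (the intrinsics and any distortion apply to the point x, -y, -z); pixel columns grow to the right and rows downward; lengths in m; the calibration is good to about 2 mm. A picture is of the moment at which its call begins: read the wrist's pose just before it. There is no depth.
- env.hand_in(): hands the job in; it is judged then, once.
The state is a dict: "clock": time; "joint_pos": joint angles; "qvel": joint speeds; "tau": joint torques, N m; "tcp_pos": TCP position; "orientation": TCP orientation; "wrist_force": force on the tool from outside, world axes, zero at the start; "ft_torque": the same for the moment, N m; "finger_gap": finger opening in m; "grip_force": force on a finger pad.
Only numpy, scipy, OpenCV 4.12 (cv2) and the standard library are available. Lean on these libraries where they do the work, as an engineer would, in place of code of your own. Each camera call takes 0.05 s, during which the arm holds its last target. There are 200 camera calls.

## Working session

There is one attempt and no reset: what is moved stays moved. The work goes in short steps, Python scripts to look and compute and a tool call to move; the robot and the scene stay as the last step left them, time stands still between calls to the robot, and variables do not carry over. Pictures are saved under pics/ and viewed, at most 11 in all, crops included, and the job is handed in when it is done.

Besides the shell and the picture viewer there is one more tool, called as a command line: name --argument value ..., lists and objects as JSON in quotes. carry_out: Moves the arm, as the interface text tells. Its arguments: {"type":"object","properties":{"series":{"type":"array","items":{"type":"object","properties":{"delta_rot":{"type":"array","items":{"type":"number"}},"travel":{"type":"array","items":{"type":"number"}},"fingers":{"type":"number"}}}},"squeeze":{"type":"number"}},"required":["series"]}

```bash
mkdir -p pics
cat > h.py <<'E'
import numpy as np, cv2
from workcell import env
def ray(c,u,v):
    T=np.array(c["world_from_camera"]);d=np.array([(u-c["cx"])/c["fx"],-(v-c["cy"])/c["fy"],-1.])
    return T[:3,3],T[:3,:3]@d
def tri(rs):
    A=np.zeros((3,3));b=np.zeros(3)
    for o,d in rs:
        d=d/np.linalg.norm(d);P=np.eye(3)-np.outer(d,d);A+=P;b+=P@o
    p=np.linalg.solve(A,b)
    return p,[float(np.linalg.norm(np.cross(p-o,d/np.linalg.norm(d)))) for o,d in rs]
def atz(r,z): o,d=r; return o+d*(z-o[2])/d[2]
def proj(c,p):
    T=np.linalg.inv(c["world_from_camera"]);q=T[:3,:3]@np.array(p)+T[:3,3]
    return c["cx"]+c["fx"]*q[0]/-q[2], c["cy"]-c["fy"]*q[1]/-q[2]
def save(c,n,box=None,s=1):
    im=c["color"][:,:,::-1]
    if box: x0,y0,x1,y1=box; im=cv2.resize(np.ascontiguousarray(im[y0:y1,x0:x1]),None,fx=s,fy=s,interpolation=cv2.INTER_CUBIC)
    cv2.imwrite("pics/"+n,im)
E
python3 - <<'E'
from h import *
import pickle
C={n:env.read_camera(n) for n in("scene","side","wrist")}
pickle.dump(C,open("C.pkl","wb"))
for n,c in C.items(): save(c,n+"0.png"); print(n,{k:(np.round(v,3).tolist()) for k,v in c.items() if k!="color"})
s=env.get_state();print(s)
E
```

```text
scene {'fx': 495.245, 'fy': 495.245, 'cx': 321.383, 'cy': 245.16, 'world_from_camera': [[-0.177, -0.589, 0.789, 1.423], [0.984, -0.097, 0.149, 0.176], [-0.011, 0.802, 0.597, 0.871], [0.0, 0.0, 0.0, 1.0]]}
side {'fx': 454.958, 'fy': 454.958, 'cx': 322.852, 'cy': 236.081, 'world_from_camera': [[0.947, 0.202, -0.248, 0.12], [-0.32, 0.591, -0.741, -0.96], [-0.004, 0.781, 0.624, 0.977], [0.0, 0.0, 0.0, 1.0]]}
wrist {'fx': 388.287, 'fy': 388.287, 'cx': 317.613, 'cy': 237.862, 'hand_eye': [[0.0, 0.962, 0.273, 0.07], [1.0, 0.0, -0.001, 0.0], [-0.001, 0.273, -0.962, -0.144], [0.0, 0.0, 0.0, 1.0]]}
{'clock': 0.15, 'joint_pos': array([ 1.07637502e+00,  3.13820633e-01,  4.52596426e-02,  1.30358835e+00,
       -9.80121529e-06,  1.43116718e+00]), 'qvel': array([-0.00162346, -0.00240335,  0.00371855, -0.00015209, -0.00038429,
        0.00093904]), 'tau': array([ 2.76401159e-03, -4.81064451e+01,  2.98815268e+01,  1.39212891e-02,
       -1.40608868e-04, -1.00079603e-05]), 'tcp_pos': array([0.19960354, 0.53885085, 0.2306259 ]), 'orientation': array([-2.06238181e-04,  1.76467076e-01,  9.84306311e-01, -6.44320279e-04]), 'wrist_force': array([ 0.83850848, -0.29109188,  0.09978803]), 'ft_torque': array([ 0.03221108, -0.02010267,  0.01888107]), 'grip_force': 0.0, 'finger_gap': 0.0852977930195912}
```

View pics/scene0.png

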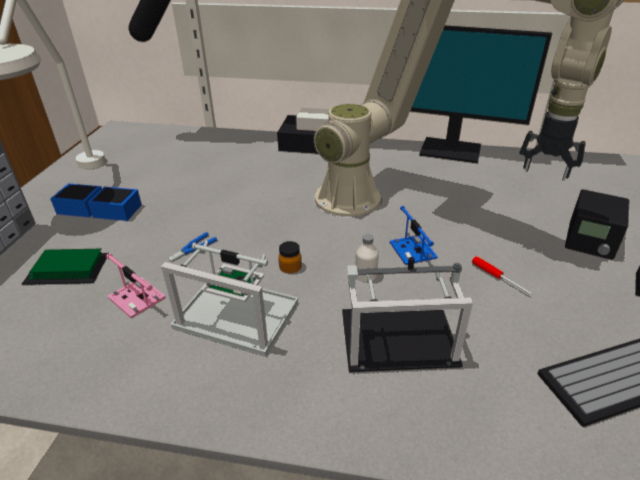

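View pics/side0.png

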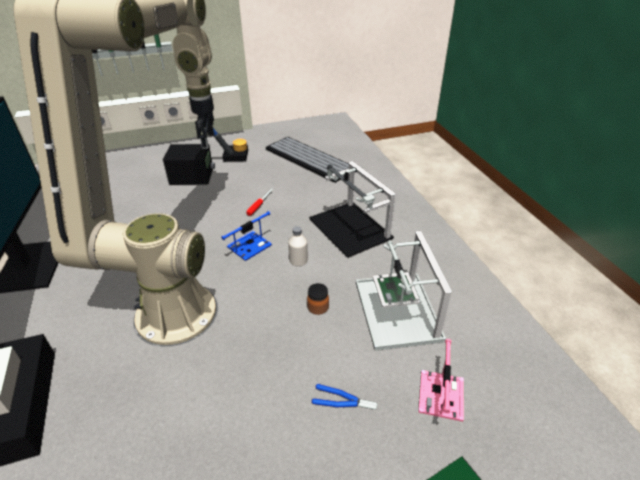

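The scene shows three things of the carrier's shape. Blue is at (415,240) standing on the bench, pink is at (135,285), and the third hangs in the light drip stand at (230,262) with a steel bar, black grip and green board. The third fits the description. The transport stand (black base) is at (405,320). I'll confirm in an enlarged crop.

Run:
```python
from h import *
import pickle
C=pickle.load(open("C.pkl","rb"))
B=[("scene",155,230),("scene",340,255),("side",345,230),("side",305,155)]
t=[cv2.resize(C[n]["color"][y:y+114,x:x+152,::-1].copy(),(400,300),interpolation=cv2.INTER_CUBIC) for n,x,y in B]
cv2.imwrite("pics/comp.png",np.vstack([np.hstack(t[:2]),np.hstack(t[2:])]))
```

```text
(no output)
```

View pics/comp.png

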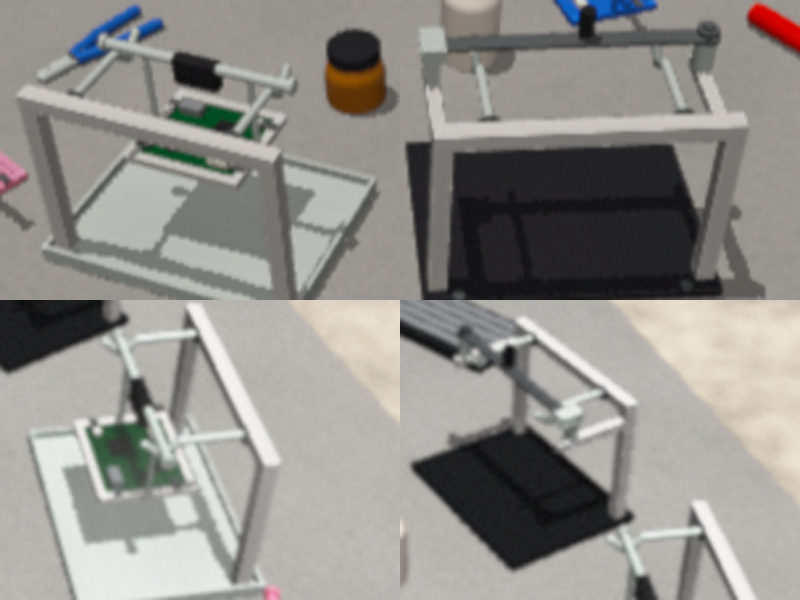

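The top-left and bottom-left crops confirm the steel bar, black grip and green board in the drip stand. Grip centre is at crop (196,71) in scene and (140,98) in side. In the transport crops the knob top is at about (187,12) and (108,47), the pin head at (310,28) and (66,33), and the catch at (30,42) and (170,112).

Run:
```python
from h import *
import pickle
C=pickle.load(open("C.pkl","rb"));k=152/400
def S(x,y,u,v,n): return ray(C[n],x+(u+.5)*k-.5,y+(v+.5)*k-.5)
def T(nm,a,b,ox): 
    s=(155,230) if ox==0 else (340,255); d=(345,230) if ox==0 else (305,155)
    p,e=tri([S(*s,*a,"scene"),S(*d,*b,"side")]); print(nm,p.round(4),np.round(e,4)); return p
g=T("grip",(196,71),(140,98),0)
a=T("barL(near robot-right)",(102,42),(165,157),0)
b=T("barR",(294,86),(113,37),0)
r1=T("drip rail end",(22,92),(275,160),0)
r2=T("drip rail end2",(280,157),(193,5),0)
kn=T("knob top",(187,10),(108,47),1)
pin=T("pin head",(310,28),(66,33),1)
ca=T("catch",(30,38),(170,110),1)
q1=T("rail end catch side",(428,128-0) if 0 else (28,130),(232,103),1)
q2=T("rail end pin side",(345,122),(122,22),1)
d=pin-ca;print("ydir yaw",np.arctan2(-d[0],d[1]),np.hypot(*d[:2]))
d=b-a;print("drip bar",np.arctan2(-d[0],d[1]),np.hypot(*d[:2]))
d=kn-pin;print("keeper",np.hypot(*d[:2]),np.arctan2(d[1],d[0]))
for nm,P in(("drip",(r1,r2)),("tr",(q1,q2))):
    d=P[1]-P[0];print(nm,"rail yaw",np.arctan2(-d[0],d[1]),np.hypot(*d[:2]))
for nm,(u,v) in {"bottle":(367,278),"jar":(290,270)}.items(): print(nm,atz(ray(C["scene"],u,v),0).round(3))
for (u,v) in [(357,281),(374,347),(442,342)]: print("tray",atz(ray(C["side"],u,v),0.0).round(3))
for (u,v) in [(155+376*k,230+180*k),(155+45*k,230+250*k)]: print("tray sc",atz(ray(C["scene"],u,v),0.0).round(3))
```

```text
grip [ 0.5814 -0.1967  0.1764] [0.0017 0.0017]
barL(near robot-right) [ 0.5637 -0.2869  0.185 ] [0.0036 0.0036]
barR [ 0.5934 -0.1057  0.1805] [0.0009 0.0009]
drip rail end [ 0.6519 -0.3244  0.191 ] [0. 0.]
drip rail end2 [ 0.6921 -0.0907  0.1878] [0.0006 0.0006]
knob top [0.5894 0.2091 0.2292] [0.0011 0.0011]
pin head [0.5675 0.3068 0.2027] [0.0026 0.0026]
catch [0.6198 0.0877 0.2082] [0.0007 0.0007]
rail end catch side [0.7064 0.0989 0.1914] [0.0019 0.0019]
rail end pin side [0.6562 0.3327 0.1868] [0.0009 0.0009]
ydir yaw 0.23430594950880917 0.22523681209624374
drip bar -0.16277668041317184 0.18368394002292057
keeper 0.10008271126992761 -1.350338404767777
drip rail yaw -0.1704073006104355 0.23714985124103832
tr rail yaw 0.21144920507042594 0.23918451368481133
bottle [0.399 0.107 0.   ]
jar [ 0.4   -0.107  0.   ]
tray [ 0.536 -0.043  0.   ]
tray [ 0.485 -0.288 -0.   ]
tray [ 0.663 -0.331  0.   ]
tray sc [ 0.508 -0.06  -0.   ]
tray sc [ 0.652 -0.342  0.   ]
```

The measured sizes match the text (pin to catch 225 mm, knob 100 mm from pin at 0.229, bar at 0.18). The keeper is at about 0 rad. Next I move over the knob area with the tool yawed to the stand.

carry_out --series '[{"delta_rot": [0, 0, -1], "travel": [0.96, -0.8, 0.16], "fingers": -1}, {"delta_rot": [0, 0, -1], "travel": [0.96, -0.8, 0.16], "fingers": -1}, {"delta_rot": [0, 0, -1], "travel": [0.96, -0.8, 0.16], "fingers": -1}, {"delta_rot": [0, 0, -1], "travel": [0.96, -0.8, 0.16], "fingers": -1}, {"delta_rot": [0, 0, -1], "travel": [0.96, -0.8, 0.16], "fingers": -1}]'

```text
clock: 0.78
tcp_pos: [0.3204, 0.4384, 0.2511]
orientation: [-0.0, 0.416, 0.909, -0.0]
wrist_force: [0.2, 0.1, -0.6]
finger_gap: 0.0851
grip_force: 0.0
```

carry_out --series '[{"delta_rot": [0, 0, -1], "travel": [0.96, -0.8, 0.16], "fingers": -1}, {"delta_rot": [0, 0, -1], "travel": [0.96, -0.8, 0.16], "fingers": -1}, {"delta_rot": [0, 0, -1], "travel": [0.96, -0.8, 0.16], "fingers": -1}, {"delta_rot": [0, 0, -1], "travel": [0.96, -0.8, 0.16], "fingers": -1}, {"delta_rot": [0, 0, -1], "travel": [0.96, -0.8, 0.16], "fingers": -1}]'

```text
clock: 1.4
tcp_pos: [0.4403, 0.3384, 0.2712]
orientation: [-0.0, 0.628, 0.778, -0.0]
wrist_force: [1.0, -0.0, -0.4]
finger_gap: 0.0853
grip_force: 0.0
```

carry_out --series '[{"delta_rot": [0, 0, 0], "travel": [0.96, -0.8, 0.3], "fingers": -1}, {"delta_rot": [0, 0, 0], "travel": [0.96, -0.8, 0.3], "fingers": -1}, {"delta_rot": [0, 0, 0], "travel": [0.96, -0.8, 0.3], "fingers": -1}, {"delta_rot": [0, 0, 0], "travel": [0.8, -0.8, 0.3], "fingers": -1}, {"delta_rot": [0, 0, 0], "travel": [0, 0, 0.2], "fingers": -1}]'

```text
clock: 2.02
tcp_pos: [0.5329, 0.2578, 0.3059]
orientation: [-0.0, 0.628, 0.778, -0.0]
wrist_force: [-0.5, 0.5, -0.0]
finger_gap: 0.0858
grip_force: 0.0
```

```bash
cat >> h.py <<'E'
from scipy.spatial.transform import Rotation as R
def wcam():
    s=env.get_state();c=dict(env.read_camera("wrist"))
    q=s["orientation"];T=np.eye(4);T[:3,:3]=R.from_quat([q[1],q[2],q[3],q[0]]).as_matrix();T[:3,3]=s["tcp_pos"]
    c["world_from_camera"]=T@np.array(c["hand_eye"]);y=T[:3,1]
    print("tcp",s["tcp_pos"].round(4),"yangle",np.arctan2(y[1],y[0]).round(4),"q",s["joint_pos"].round(2))
    return c
E
python3 - <<'E'
from h import *
import pickle
c=wcam();pickle.dump(c,open("w1.pkl","wb"));save(c,"w1.png")
for n,p in {"seat":(.5935,.197,.18),"knob":(.5894,.2091,.229),"pin":(.5675,.3068,.205)}.items(): print(n,proj(c,p))
E
```

```text
tcp [0.5329 0.2578 0.3059] yangle 0.2132 q [ 0.32  0.34  0.27  1.5  -0.    1.67]
seat (np.float64(378.8353921656766), np.float64(320.14239083802147))
knob (np.float64(389.07092272485323), np.float64(338.73858438210505))
pin (np.float64(389.13859532476897), np.float64(176.64684543704874))
```

View pics/w1.png

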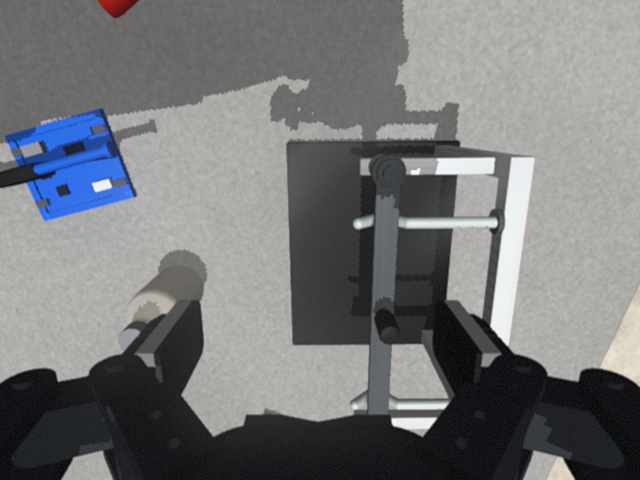

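The pin head is at (388,171) and the knob top at (389,334), within about 3 mm of the triangulated prediction. I go down and pinch the knob.

carry_out --series '[{"delta_rot": [0, 0, 0], "travel": [0.75, -0.63, 0], "fingers": -1}, {"delta_rot": [0, 0, 0], "travel": [0.75, -0.63, 0], "fingers": -1}, {"delta_rot": [0, 0, 0], "travel": [0.75, -0.63, 0], "fingers": -1}, {"delta_rot": [0, 0, 0], "travel": [0, 0, -0.9], "fingers": -1}, {"delta_rot": [0, 0, 0], "travel": [0, 0, -1], "fingers": -1}]' --squeeze 20

```text
clock: 2.7
tcp_pos: [0.5894, 0.2109, 0.258]
orientation: [0.0, 0.627, 0.779, 0.0]
wrist_force: [-0.2, -0.3, -0.7]
finger_gap: 0.0851
grip_force: 0.0
```

carry_out --series '[{"delta_rot": [0, 0, 0], "travel": [0, 0, -1], "fingers": -1}, {"delta_rot": [0, 0, 0], "travel": [0, 0, -1], "fingers": -1}, {"delta_rot": [0, 0, 0], "travel": [0, 0, 0], "fingers": 0.4}, {"delta_rot": [0, 0, 0], "travel": [0, 0, 0], "fingers": 1}, {"delta_rot": [0, 0, 0], "travel": [0, 0, 0], "fingers": 1}]'

```text
clock: 3.32
tcp_pos: [0.5889, 0.212, 0.2102]
orientation: [0.001, 0.627, 0.779, 0.001]
wrist_force: [0.1, 0.4, 0.1]
finger_gap: 0.0322
grip_force: 0.0
```

carry_out --series '[{"delta_rot": [0, 0, 0], "travel": [0, 0, 0], "fingers": 1}, {"delta_rot": [0, 0, 0], "travel": [0, 0, 0], "fingers": 1}, {"delta_rot": [0, 0, 0], "travel": [0, 0, 0], "fingers": 1}]'

```text
clock: 3.7
tcp_pos: [0.5887, 0.2121, 0.21]
orientation: [0.001, 0.627, 0.779, 0.001]
wrist_force: [0.2, -0.6, 5.7]
finger_gap: 0.0132
grip_force: 21.3
```

Pinched (13 mm gap, 21 N). I swing the keeper along its arc to about 1.5 rad.

carry_out --series '[{"delta_rot": [0, 0, 0], "travel": [-0.6, -0.08, 0], "fingers": 1}, {"delta_rot": [0, 0, 0], "travel": [-0.6, 0, 0], "fingers": 1}, {"delta_rot": [0, 0, 0], "travel": [-0.59, 0.1, 0], "fingers": 1}, {"delta_rot": [0, 0, 0], "travel": [-0.57, 0.18, 0], "fingers": 1}, {"delta_rot": [0, 0, 0], "travel": [-0.53, 0.27, 0], "fingers": 1}]'

```text
clock: 4.32
tcp_pos: [0.516, 0.2236, 0.2097]
orientation: [0.001, 0.627, 0.779, 0.001]
wrist_force: [1.9, -0.9, 5.4]
finger_gap: 0.013
grip_force: 21.6
```

carry_out --series '[{"delta_rot": [0, 0, 0], "travel": [-0.49, 0.34, 0], "fingers": 1}, {"delta_rot": [0, 0, 0], "travel": [-0.43, 0.41, 0], "fingers": 1}, {"delta_rot": [0, 0, 0], "travel": [-0.37, 0.47, 0], "fingers": 1}, {"delta_rot": [0, 0, 0], "travel": [-0.29, 0.52, 0], "fingers": 1}, {"delta_rot": [0, 0, 0], "travel": [-0.21, 0.56, 0], "fingers": 1}]'

```text
clock: 4.95
tcp_pos: [0.4717, 0.2822, 0.2095]
orientation: [0.001, 0.627, 0.779, 0.001]
wrist_force: [6.8, -2.1, 4.1]
finger_gap: 0.0127
grip_force: 21.7
```

Open. I release, rise, and move to a view of both hooks.

carry_out --series '[{"delta_rot": [0, 0, 0], "travel": [0, 0, 0], "fingers": 0.3}, {"delta_rot": [0, 0, 0], "travel": [0, 0, 0], "fingers": -0.5}, {"delta_rot": [0, 0, 0], "travel": [0, 0, 0], "fingers": -0.5}, {"delta_rot": [0, 0, 0], "travel": [0, 0, 0.6], "fingers": -0.5}, {"delta_rot": [0, 0, 0], "travel": [0, 0, 1], "fingers": -0.5}]'

```text
clock: 5.58
tcp_pos: [0.4706, 0.2807, 0.2492]
orientation: [-0.0, 0.627, 0.779, -0.001]
wrist_force: [-0.3, 1.0, 0.6]
finger_gap: 0.0644
grip_force: 0.0
```

carry_out --series '[{"delta_rot": [0, 0, 0], "travel": [0.4, -0.4, 1], "fingers": -0.5}, {"delta_rot": [0, 0, 0], "travel": [1, -0.6, 1], "fingers": -0.5}, {"delta_rot": [0, 0, 0], "travel": [1, -0.6, 1], "fingers": -0.5}, {"delta_rot": [0, 0, 0], "travel": [1, -0.6, 1], "fingers": -0.5}, {"delta_rot": [0, 0, 0], "travel": [0, 0, 0], "fingers": -0.5}]'

```text
clock: 6.2
tcp_pos: [0.5583, 0.225, 0.3511]
orientation: [0.001, 0.628, 0.778, 0.002]
wrist_force: [0.1, -0.5, -0.8]
finger_gap: 0.0642
grip_force: 0.0
```

Run:
```python
from h import *
import pickle
c=wcam();pickle.dump(c,open("w2.pkl","wb"));save(c,"w2.png")
y=.213;S=np.array([.5935,.1985]);X=np.array([np.cos(y),np.sin(y)]);Y=np.array([-X[1],X[0]])
for n,(a,b,z) in {"hook+ bottom":(0,.075,.171),"hook-":(0,-.075,.171),"pin":(0,.112,.205),"noseP":(-.021,.075,.188),"noseM":(-.021,-.075,.188),"catch":(0,-.112,.203),"railM":(.082,-.12,.188),"railP":(.082,.12,.188)}.items(): print(n,np.round(proj(c,[*(S+a*X+b*Y),z]),1))
```

```text
tcp [0.5583 0.225  0.3511] yangle 0.2132 q [ 0.25  0.37  0.42  1.62 -0.    1.61]
hook+ bottom [352.4 163.7]
hook- [348.4 327.5]
pin [358.1 115.4]
noseP [327.6 165.7]
noseM [326.3 337. ]
catch [350.5 383.5]
railM [438.  380.4]
railP [465.1 105. ]
```

View pics/w2.png

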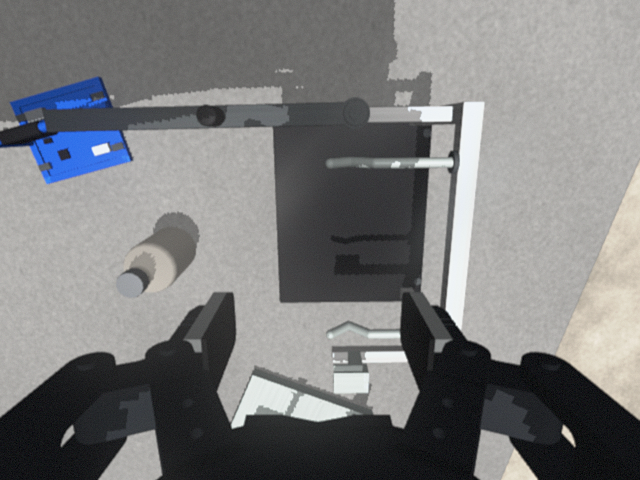

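The keeper lies along -x at about 1.5 rad with the knob at (210,116). The hooks' noses are at (328,163) and (329,334), within 3 px of the prediction. On to the drip stand.

carry_out --series '[{"delta_rot": [0, 0, -0.76], "travel": [0.05, -1, 0], "fingers": -0.5}, {"delta_rot": [0, 0, -0.76], "travel": [0.05, -1, 0], "fingers": -0.5}, {"delta_rot": [0, 0, -0.76], "travel": [0.05, -1, 0], "fingers": -0.5}, {"delta_rot": [0, 0, -0.76], "travel": [0.05, -1, 0], "fingers": -0.5}, {"delta_rot": [0, 0, -0.76], "travel": [0.05, -1, 0], "fingers": -0.5}]'

```text
clock: 6.88
tcp_pos: [0.5609, 0.1012, 0.3483]
orientation: [-0.001, 0.763, 0.646, -0.001]
wrist_force: [0.2, 0.9, 0.5]
finger_gap: 0.0639
grip_force: 0.0
```

carry_out --series '[{"delta_rot": [0, 0, 0], "travel": [0.05, -1, 0], "fingers": -0.5}, {"delta_rot": [0, 0, 0], "travel": [0.05, -1, 0], "fingers": -0.5}, {"delta_rot": [0, 0, 0], "travel": [0.05, -1, 0], "fingers": -0.5}, {"delta_rot": [0, 0, 0], "travel": [0.05, -1, 0], "fingers": -0.5}, {"delta_rot": [0, 0, 0], "travel": [0.05, -1, 0], "fingers": -0.5}]'

```text
clock: 7.5
tcp_pos: [0.5674, -0.0235, 0.3483]
orientation: [-0.001, 0.762, 0.647, -0.0]
wrist_force: [0.7, -0.5, -0.7]
finger_gap: 0.064
grip_force: 0.0
```

carry_out --series '[{"delta_rot": [0, 0, 0], "travel": [0.05, -1, 0], "fingers": -0.5}, {"delta_rot": [0, 0, 0], "travel": [0.05, -1, 0], "fingers": -0.5}, {"delta_rot": [0, 0, 0], "travel": [0.05, -1, 0], "fingers": -0.5}, {"delta_rot": [0, 0, 0], "travel": [0.05, -1, 0], "fingers": -0.5}, {"delta_rot": [0, 0, 0], "travel": [0, -0.8, 0], "fingers": -0.5}]'

```text
clock: 8.12
tcp_pos: [0.5728, -0.1438, 0.3484]
orientation: [-0.001, 0.762, 0.647, -0.0]
wrist_force: [-0.5, 0.5, 0.0]
finger_gap: 0.0645
grip_force: 0.0
```

Run:
```python
from h import *
import pickle
c=wcam();pickle.dump(c,open("w3.pkl","wb"));save(c,"w3.png",(170,60,490,300),2.5)
for n,p in {"grip top":(.5814,-.1967,.186),"barL":(.5637,-.2869,.18),"barR":(.5934,-.1057,.18)}.items(): print(n,np.round(proj(c,p),1), (np.round(proj(c,p),1)-[170,60])*2.5)
```

```text
tcp [ 0.5728 -0.1438  0.3484] yangle -0.1635 q [-0.38  0.35  0.38  1.6   0.    1.35]
grip top [339.2 276.4] [423. 541.]
barL [334.4 367.1] [411.   767.75]
barR [336.8 165.7] [417.   264.25]
```

View pics/w3.png

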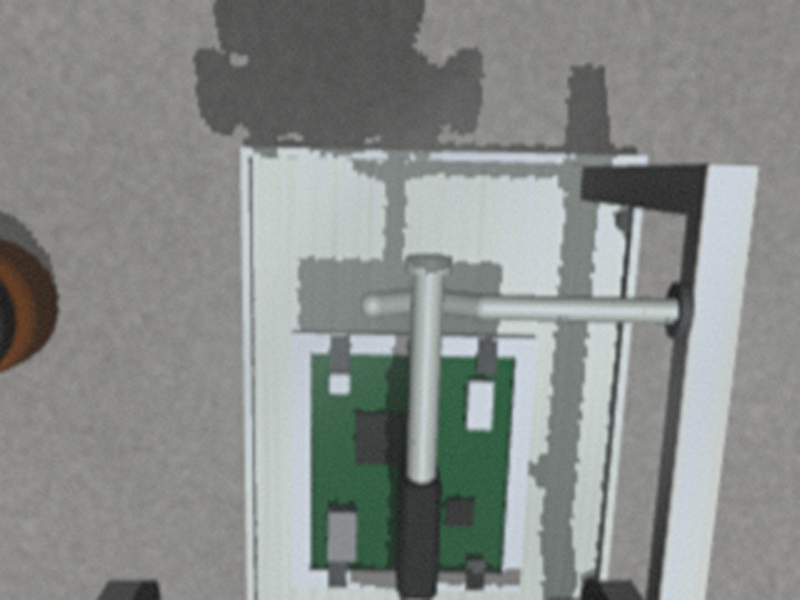

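Only the green-board carrier is here: bar end at crop (428,265), grip top spanning (418,480–595), centre (418,537), within 2 mm of the prediction.

Run:
```python
from h import *
import pickle
c=pickle.load(open("w3.pkl","rb"));C=pickle.load(open("C.pkl","rb"))
f=lambda u,v,z:atz(ray(c,170+u/2.5,60+v/2.5),z)
a=f(428,272,.1855);b=f(422,470,.185);g=f(418,537,.186);print(a,b,g)
for p,q in((a,b),(a,g)): d=p-q;print(np.arctan2(-d[0],d[1]))
# two-view height check: wrist + scene grip top
k=152/400
print(tri([ray(c,170+418/2.5,60+537/2.5),ray(C["scene"],155+197*k,230+60*k),ray(C["side"],345+136*k,230+92*k)]))
```

```text
[ 0.59624099 -0.10808172  0.1855    ] [ 0.58478217 -0.17209994  0.185     ] [ 0.57994296 -0.19495965  0.186     ]
-0.1771175012553297
-0.18544160088753944
(array([ 0.57840162, -0.19552009,  0.18428681]), [0.0015266845054975398, 0.0009593377018397378, 0.0021078126289973517])
```

carry_out --series '[{"delta_rot": [0, 0, -0.1], "travel": [0.14, -1, -0.6], "fingers": -0.5}, {"delta_rot": [0, 0, 0], "travel": [0.14, -1, -0.6], "fingers": -0.5}, {"delta_rot": [0, 0, 0], "travel": [0, -0.08, -1], "fingers": -0.5}, {"delta_rot": [0, 0, 0], "travel": [0, 0, -1], "fingers": -0.5}, {"delta_rot": [0, 0, 0], "travel": [0, 0, -1], "fingers": -0.5}]' --squeeze 40

```text
clock: 8.8
tcp_pos: [0.5801, -0.1967, 0.2413]
orientation: [-0.001, 0.766, 0.643, -0.0]
wrist_force: [-0.6, 1.1, 0.5]
finger_gap: 0.0641
grip_force: 0.0
```

carry_out --series '[{"delta_rot": [0, 0, 0], "travel": [0, 0, -1], "fingers": -0.5}, {"delta_rot": [0, 0, 0], "travel": [0, 0, -1], "fingers": -0.5}, {"delta_rot": [0, 0, 0], "travel": [0, 0, -1], "fingers": -0.5}, {"delta_rot": [0, 0, 0], "travel": [0, 0, -0.6], "fingers": -0.5}, {"delta_rot": [0, 0, 0], "travel": [0, 0, 0], "fingers": 0.2}]'

```text
clock: 9.43
tcp_pos: [0.5795, -0.1958, 0.1519]
orientation: [-0.002, 0.766, 0.643, -0.001]
wrist_force: [0.2, -0.7, -0.1]
finger_gap: 0.0473
grip_force: 0.0
```

carry_out --series '[{"delta_rot": [0, 0, 0], "travel": [0, 0, 0], "fingers": 0.5}, {"delta_rot": [0, 0, 0], "travel": [0, 0, 0], "fingers": 0.6}, {"delta_rot": [0, 0, 0], "travel": [0, 0, 0], "fingers": 1}, {"delta_rot": [0, 0, 0], "travel": [0, 0, 0], "fingers": 1}, {"delta_rot": [0, 0, 0], "travel": [0, 0, 0], "fingers": 1}]'

```text
clock: 10.05
tcp_pos: [0.5809, -0.1961, 0.1549]
orientation: [0.001, 0.766, 0.643, 0.0]
wrist_force: [-1.2, -0.3, 6.0]
finger_gap: 0.0133
grip_force: 42.4
```

Gripped (13 mm gap, 42 N). I raise the squeeze and lift straight up.

carry_out --series '[{"delta_rot": [0, 0, 0], "travel": [0, 0, 0], "fingers": 1}, {"delta_rot": [0, 0, 0], "travel": [0, 0, 0.2], "fingers": 1}, {"delta_rot": [0, 0, 0], "travel": [0, 0, 0.4], "fingers": 1}, {"delta_rot": [0, 0, 0], "travel": [0, 0, 0.7], "fingers": 1}, {"delta_rot": [0, 0, 0], "travel": [0, 0, 0.9], "fingers": 1}]' --squeeze 70

```text
clock: 10.68
tcp_pos: [0.5799, -0.1954, 0.2086]
orientation: [-0.001, 0.766, 0.643, -0.0]
wrist_force: [-0.1, -0.0, -4.0]
finger_gap: 0.0129
grip_force: 68.2
```

carry_out --series '[{"delta_rot": [0, 0, 0], "travel": [0, 0, 0.9], "fingers": 1}, {"delta_rot": [0, 0, 0], "travel": [0, 0, 0.9], "fingers": 1}, {"delta_rot": [0, 0, 0], "travel": [0, 0, 0.8], "fingers": 1}, {"delta_rot": [0, 0, 0], "travel": [0, 0, 0.5], "fingers": 1}, {"delta_rot": [0, 0, 0], "travel": [0, 0, 0.2], "fingers": 1}]'

```text
clock: 11.3
tcp_pos: [0.5807, -0.1958, 0.2918]
orientation: [0.0, 0.766, 0.643, 0.0]
wrist_force: [0.4, 0.0, -4.2]
finger_gap: 0.0127
grip_force: 68.3
```

Run:
```python
from h import *
c=wcam();a=env.read_camera("scene")
t=[c["color"][60:420,130:530],a["color"][170:350,140:340]]
t=[cv2.resize(np.ascontiguousarray(i[:,:,::-1]),(400,360)) for i in t]
cv2.imwrite("pics/lift.png",np.hstack(t))
print(env.get_state()["wrist_force"],env.get_state()["ft_torque"],env.get_state()["finger_gap"])
```

```text
tcp [ 0.5807 -0.1958  0.2918] yangle -0.1738 q [-0.46  0.38  0.29  1.48  0.    1.29]
[-0.43790311  0.46598274 -4.03446095] [-0.03026373  0.00737191 -0.00681754] 0.012619360169936537
```

View pics/lift.png

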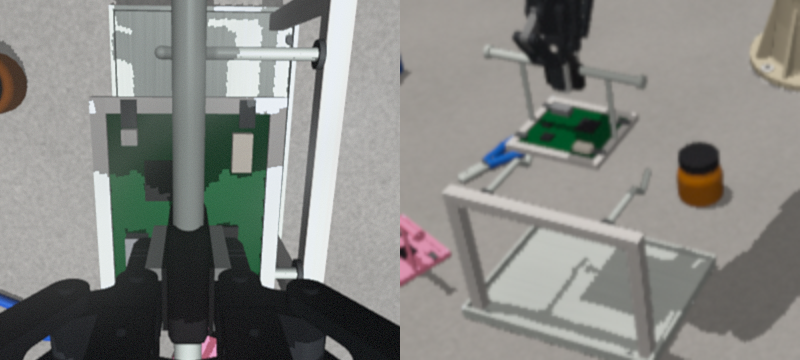

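The carrier hangs level and clear of the hooks (4 N). I carry it across.

carry_out --series '[{"delta_rot": [0, 0, 0.1], "travel": [0, 0.25, 0.1], "fingers": 1}, {"delta_rot": [0, 0, 0.2], "travel": [0.04, 0.5, 0.1], "fingers": 1}, {"delta_rot": [0, 0, 0.2], "travel": [0.04, 0.75, 0], "fingers": 1}, {"delta_rot": [0, 0, 0.25], "travel": [0.04, 0.9, 0], "fingers": 1}, {"delta_rot": [0, 0, 0.25], "travel": [0.04, 0.9, 0], "fingers": 1}]'

```text
clock: 12.02
tcp_pos: [0.5845, -0.1111, 0.2964]
orientation: [-0.0, 0.732, 0.681, 0.0]
wrist_force: [-0.8, -0.3, -4.7]
finger_gap: 0.0129
grip_force: 68.3
```

carry_out --series '[{"delta_rot": [0, 0, 0.25], "travel": [0.04, 0.9, 0], "fingers": 1}, {"delta_rot": [0, 0, 0.25], "travel": [0.04, 0.9, 0], "fingers": 1}, {"delta_rot": [0, 0, 0.25], "travel": [0.04, 0.9, 0], "fingers": 1}, {"delta_rot": [0, 0, 0.25], "travel": [0.04, 0.9, 0], "fingers": 1}, {"delta_rot": [0, 0, 0.25], "travel": [0.04, 0.9, 0], "fingers": 1}]'

```text
clock: 12.65
tcp_pos: [0.5895, 0.0009, 0.2964]
orientation: [0.0, 0.688, 0.726, 0.0]
wrist_force: [0.4, 0.5, -4.4]
finger_gap: 0.0131
grip_force: 68.3
```

carry_out --series '[{"delta_rot": [0, 0, 0.25], "travel": [0.04, 0.9, 0], "fingers": 1}, {"delta_rot": [0, 0, 0.25], "travel": [0.04, 0.9, 0], "fingers": 1}, {"delta_rot": [0, 0, 0.25], "travel": [0.04, 0.9, 0], "fingers": 1}, {"delta_rot": [0, 0, 0.25], "travel": [0.02, 0.9, 0], "fingers": 1}, {"delta_rot": [0, 0, 0.25], "travel": [0, 0.9, 0], "fingers": 1}]'

```text
clock: 13.28
tcp_pos: [0.5928, 0.1134, 0.2963]
orientation: [0.0, 0.641, 0.767, 0.0]
wrist_force: [-0.2, 0.3, -4.3]
finger_gap: 0.0127
grip_force: 68.4
```

carry_out --series '[{"delta_rot": [0, 0, 0.2], "travel": [0, 0.9, 0], "fingers": 1}, {"delta_rot": [0, 0, 0.15], "travel": [0, 0.75, 0], "fingers": 1}, {"delta_rot": [0, 0, 0.1], "travel": [0, 0.5, 0], "fingers": 1}, {"delta_rot": [0, 0, 0], "travel": [0, 0.25, 0], "fingers": 1}, {"delta_rot": [0, 0, 0], "travel": [0, 0, 0], "fingers": 1}]'

```text
clock: 13.9
tcp_pos: [0.5931, 0.1718, 0.2963]
orientation: [0.0, 0.625, 0.781, -0.0]
wrist_force: [-0.3, -0.7, -4.6]
finger_gap: 0.0129
grip_force: 68.3
```

Run:
```python
from h import *
c=wcam();S=np.array([.593,.2])
s=env.get_state();y=.213;X=np.array([np.cos(y),np.sin(y)]);Y=np.array([-X[1],X[0]])
d=s["tcp_pos"][:2]-S;print("stand err x,y",d@X,d@Y)
a=env.read_camera("side");b=env.read_camera("scene")
t=[c["color"][60:420,130:530],b["color"][180:378,330:550]]
t=[cv2.resize(np.ascontiguousarray(i[:,:,::-1]),(400,360)) for i in t]
cv2.imwrite("pics/above.png",np.hstack(t))
```

```text
tcp [0.5931 0.1718 0.2963] yangle 0.2212 q [ 0.15  0.4   0.32  1.5  -0.    1.5 ]
stand err x,y -0.005946238692778812 -0.02795347770851038
```

View pics/above.png

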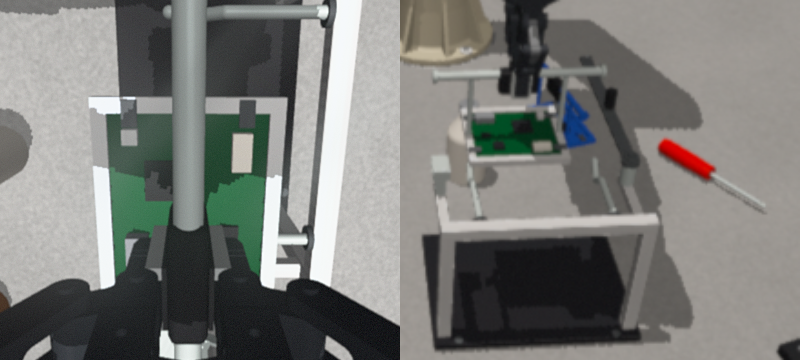

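Carrier is over the stand, still level, short by 27 mm in y; the keeper is clear. I shift, then lower.

carry_out --series '[{"delta_rot": [0, 0, -0.04], "travel": [0, 0.35, 0], "fingers": 1}, {"delta_rot": [0, 0, 0], "travel": [0, 0.45, 0], "fingers": 1}, {"delta_rot": [0, 0, 0], "travel": [0, 0.3, -0.3], "fingers": 1}, {"delta_rot": [0, 0, 0], "travel": [0, 0, -0.6], "fingers": 1}, {"delta_rot": [0, 0, 0], "travel": [0, 0, -0.8], "fingers": 1}]'

```text
clock: 14.68
tcp_pos: [0.5931, 0.2, 0.2532]
orientation: [0.0, 0.626, 0.78, 0.0]
wrist_force: [-0.5, -0.0, -5.3]
finger_gap: 0.0128
grip_force: 68.4
```

carry_out --series '[{"delta_rot": [0, 0, 0], "travel": [0, 0, -0.8], "fingers": 1}, {"delta_rot": [0, 0, 0], "travel": [0, 0, -0.8], "fingers": 1}, {"delta_rot": [0, 0, 0], "travel": [0, 0, -0.8], "fingers": 1}, {"delta_rot": [0, 0, 0], "travel": [0, 0, -0.4], "fingers": 1}, {"delta_rot": [0, 0, 0], "travel": [0, 0, 0], "fingers": 1}]'

```text
clock: 15.3
tcp_pos: [0.5924, 0.1994, 0.1829]
orientation: [-0.001, 0.626, 0.78, -0.001]
wrist_force: [0.4, -0.2, -3.9]
finger_gap: 0.013
grip_force: 68.3
```

Run:
```python
from h import *
c=wcam();S=np.array([.593,.2])
s=env.get_state();y=.213;X=np.array([np.cos(y),np.sin(y)]);Y=np.array([-X[1],X[0]])
d=s["tcp_pos"][:2]-S;print("stand err x,y",d@X,d@Y)
a=env.read_camera("side");b=env.read_camera("scene")
t=[c["color"][0:360,130:530],b["color"][230:365,340:490],a["color"][150:268,300:430]]
t=[cv2.resize(np.ascontiguousarray(i[:,:,::-1]),None,fx=h,fy=h,interpolation=cv2.INTER_CUBIC) for i,h in zip(t,(.75,300/150,270/118))]
H=max(i.shape[0] for i in t);cv2.imwrite("pics/near.png",np.hstack([np.pad(i,((0,H-i.shape[0]),(0,0),(0,0))) for i in t])[:, :800]);print([i.shape for i in t])
```

```text
tcp [0.5924 0.1994 0.1829] yangle 0.2173 q [ 0.2   0.43  0.1   1.24 -0.    1.55]
stand err x,y -0.00013350987955289064 -0.0005675502815482641
[(270, 300, 3), (270, 300, 3), (270, 297, 3)]
```

View pics/near.png

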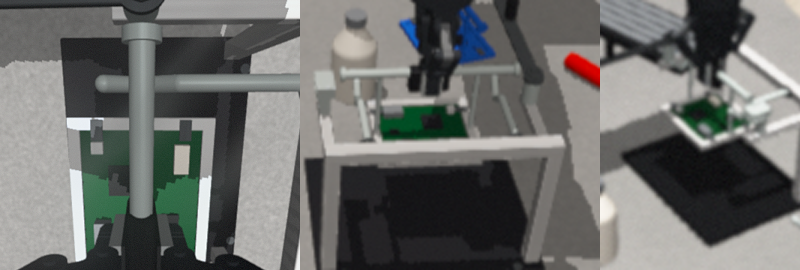

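The bar is above the hooks, with the collar outside the +y hook and the nose visible to the left. I lower it slowly.

carry_out --series '[{"delta_rot": [0, 0, 0], "travel": [0, 0, -0.2], "fingers": 1}, {"delta_rot": [0, 0, 0], "travel": [0, 0, -0.2], "fingers": 1}, {"delta_rot": [0, 0, 0], "travel": [0, 0, -0.2], "fingers": 1}, {"delta_rot": [0, 0, 0], "travel": [0, 0, -0.16], "fingers": 1}, {"delta_rot": [0, 0, 0], "travel": [0, 0, 0], "fingers": 1}]' --squeeze 40

```text
clock: 16.08
tcp_pos: [0.5927, 0.1991, 0.1642]
orientation: [-0.0, 0.626, 0.779, -0.0]
wrist_force: [-0.5, -0.0, -3.6]
finger_gap: 0.0127
grip_force: 68.4
```

carry_out --series '[{"delta_rot": [0, 0, 0], "travel": [0, 0, -0.08], "fingers": 1}, {"delta_rot": [0, 0, 0], "travel": [0, 0, -0.08], "fingers": 1}, {"delta_rot": [0, 0, 0], "travel": [0, 0, 0], "fingers": 1}]'

```text
clock: 16.45
tcp_pos: [0.5929, 0.1992, 0.1607]
orientation: [-0.0, 0.626, 0.78, -0.0]
wrist_force: [-0.1, 0.4, -4.9]
finger_gap: 0.0132
grip_force: 68.4
```

carry_out --series '[{"delta_rot": [0, 0, 0], "travel": [0, 0, -0.06], "fingers": 1}, {"delta_rot": [0, 0, 0], "travel": [0, 0, -0.06], "fingers": 1}, {"delta_rot": [0, 0, 0], "travel": [0, 0, -0.06], "fingers": 1}, {"delta_rot": [0, 0, 0], "travel": [0, 0, 0], "fingers": 1}]'

```text
clock: 16.95
tcp_pos: [0.593, 0.1992, 0.1562]
orientation: [-0.0, 0.626, 0.78, -0.0]
wrist_force: [0.7, -0.1, -3.3]
finger_gap: 0.0131
grip_force: 68.4
```

carry_out --series '[{"delta_rot": [0, 0, 0], "travel": [0, 0, -0.06], "fingers": 1}, {"delta_rot": [0, 0, 0], "travel": [0, 0, 0], "fingers": 1}]'

```text
clock: 17.2
tcp_pos: [0.5934, 0.1993, 0.1555]
orientation: [0.0, 0.626, 0.78, 0.001]
wrist_force: [-0.2, -0.6, 0.6]
finger_gap: 0.0128
grip_force: 69.2
```

carry_out --series '[{"delta_rot": [0, 0, 0], "travel": [0, 0, -0.04], "fingers": 1}, {"delta_rot": [0, 0, 0], "travel": [0, 0, 0], "fingers": 1}]'

```text
clock: 17.45
tcp_pos: [0.5935, 0.1993, 0.1553]
orientation: [0.001, 0.626, 0.78, 0.001]
wrist_force: [-1.8, -0.4, 4.7]
finger_gap: 0.0127
grip_force: 70.1
```

It is seated at the same TCP height as in the drip stand. I release gently and rise.

carry_out --series '[{"delta_rot": [0, 0, 0], "travel": [0, 0, 0], "fingers": 0.5}, {"delta_rot": [0, 0, 0], "travel": [0, 0, 0], "fingers": 0.2}, {"delta_rot": [0, 0, 0], "travel": [0, 0, 0], "fingers": -0.3}, {"delta_rot": [0, 0, 0], "travel": [0, 0, 0], "fingers": -0.3}, {"delta_rot": [0, 0, 0], "travel": [0, 0, 0.2], "fingers": -0.3}]'

```text
clock: 18.08
tcp_pos: [0.5927, 0.1991, 0.1585]
orientation: [-0.0, 0.626, 0.78, -0.0]
wrist_force: [0.1, -0.1, -0.1]
finger_gap: 0.0555
grip_force: 0.0
```

carry_out --series '[{"delta_rot": [0, 0, 0], "travel": [0, 0, 0.5], "fingers": -0.3}, {"delta_rot": [0, 0, 0], "travel": [0, 0, 1], "fingers": -0.3}, {"delta_rot": [0, 0, 0], "travel": [0, 0, 1], "fingers": -0.3}, {"delta_rot": [0, 0, 0], "travel": [0, 0, 1], "fingers": -0.3}, {"delta_rot": [0, 0, 0], "travel": [0, 0, 1], "fingers": -0.3}]'

```text
clock: 18.7
tcp_pos: [0.5932, 0.1992, 0.2734]
orientation: [0.0, 0.626, 0.78, 0.001]
wrist_force: [0.2, -0.1, -0.3]
finger_gap: 0.0558
grip_force: 0.0
```

carry_out --series '[{"delta_rot": [0, 0, 0], "travel": [0, 0, 1], "fingers": -0.3}, {"delta_rot": [0, 0, 0], "travel": [0, 0, 1], "fingers": -0.3}, {"delta_rot": [0, 0, 0], "travel": [0, 0, 1], "fingers": -0.3}, {"delta_rot": [0, 0, 0], "travel": [0, 0, 0], "fingers": -0.3}]'

```text
clock: 19.2
tcp_pos: [0.5939, 0.1994, 0.3493]
orientation: [0.002, 0.626, 0.78, 0.002]
wrist_force: [0.8, 0.7, 0.6]
finger_gap: 0.0553
grip_force: 0.0
```

Run:
```python
from h import *
c=wcam();import pickle;pickle.dump(c,open("w5.pkl","wb"))
a=env.read_camera("side");b=env.read_camera("scene")
t=[c["color"][40:400,70:470],b["color"][240:375,340:490],a["color"][150:268,300:430]]
t=[cv2.resize(np.ascontiguousarray(i[:,:,::-1]),None,fx=h,fy=h,interpolation=cv2.INTER_CUBIC) for i,h in zip(t,(1,400/150,400/130))]
q=np.full((600,800,3),0,np.uint8)
w=cv2.resize(t[0],(333,300));q[:300,:333]=w
q[:360,400:]=t[1]
q[300:,:333]=cv2.resize(t[2],(333,300));cv2.imwrite("pics/rel.png",q)
```

```text
tcp [0.5939 0.1994 0.3493] yangle 0.217 q [ 0.2   0.43  0.5   1.64 -0.    1.55]
```

View pics/rel.png

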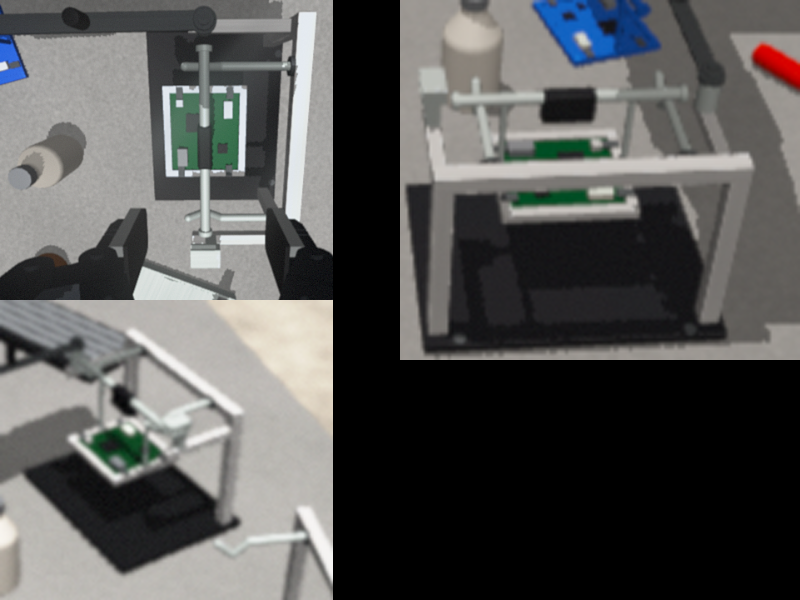

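The bar lies in both hooks, collars outside them; the keeper is still open. Back to the knob to pinch it again.

carry_out --series '[{"delta_rot": [0, 0, 0], "travel": [-0.98, 0.66, -0.2], "fingers": -0.6}, {"delta_rot": [0, 0, 0], "travel": [-0.98, 0.66, -0.3], "fingers": -0.6}, {"delta_rot": [0, 0, 0], "travel": [-0.98, 0.66, -0.5], "fingers": -0.6}, {"delta_rot": [0, 0, 0], "travel": [-0.98, 0.66, -0.5], "fingers": -0.6}, {"delta_rot": [0, 0, 0], "travel": [-0.98, 0.66, -0.5], "fingers": -0.6}]' --squeeze 20

```text
clock: 19.98
tcp_pos: [0.4689, 0.2819, 0.2945]
orientation: [-0.001, 0.626, 0.779, -0.001]
wrist_force: [1.4, -0.5, -0.4]
finger_gap: 0.0684
grip_force: 0.0
```

carry_out --series '[{"delta_rot": [0, 0, 0], "travel": [0, 0, -1], "fingers": -0.6}, {"delta_rot": [0, 0, 0], "travel": [0, 0, -1], "fingers": -0.6}, {"delta_rot": [0, 0, 0], "travel": [0, 0, -1], "fingers": -0.6}, {"delta_rot": [0, 0, 0], "travel": [0, 0, -0.6], "fingers": -0.6}, {"delta_rot": [0, 0, 0], "travel": [0, 0, 0], "fingers": 0.3}]'

```text
clock: 20.6
tcp_pos: [0.4694, 0.2812, 0.2047]
orientation: [-0.001, 0.626, 0.78, -0.001]
wrist_force: [-0.8, 0.0, 0.6]
finger_gap: 0.0515
grip_force: 0.0
```

carry_out --series '[{"delta_rot": [0, 0, 0], "travel": [0, 0, 0], "fingers": 1}, {"delta_rot": [0, 0, 0], "travel": [0, 0, 0], "fingers": 1}, {"delta_rot": [0, 0, 0], "travel": [0, 0, 0], "fingers": 1}, {"delta_rot": [0, 0, 0], "travel": [0, 0, 0], "fingers": 1}]'

```text
clock: 21.1
tcp_pos: [0.4718, 0.2821, 0.2074]
orientation: [0.001, 0.626, 0.779, 0.001]
wrist_force: [4.1, 0.3, 2.5]
finger_gap: 0.013
grip_force: 21.9
```

carry_out --series '[{"delta_rot": [0, 0, 0], "travel": [0.29, -0.56, 0.08], "fingers": 1}, {"delta_rot": [0, 0, 0], "travel": [0.29, -0.52, 0], "fingers": 1}, {"delta_rot": [0, 0, 0], "travel": [0.37, -0.47, 0], "fingers": 1}, {"delta_rot": [0, 0, 0], "travel": [0.43, -0.41, 0], "fingers": 1}, {"delta_rot": [0, 0, 0], "travel": [0.49, -0.34, 0], "fingers": 1}]'

```text
clock: 21.72
tcp_pos: [0.5126, 0.2191, 0.2073]
orientation: [-0.001, 0.627, 0.779, -0.007]
wrist_force: [-12.5, -12.6, 7.1]
finger_gap: 0.0124
grip_force: 22.7
```

carry_out --series '[{"delta_rot": [0, 0, 0], "travel": [0.53, -0.27, 0], "fingers": 1}, {"delta_rot": [0, 0, 0], "travel": [0.57, -0.18, 0], "fingers": 1}, {"delta_rot": [0, 0, 0], "travel": [0.59, -0.1, 0], "fingers": 1}, {"delta_rot": [0, 0, 0], "travel": [0.6, 0, 0], "fingers": 1}, {"delta_rot": [0, 0, 0], "travel": [0.5, 0.08, 0], "fingers": 1}]'

```text
clock: 22.35
tcp_pos: [0.5877, 0.2059, 0.2074]
orientation: [0.002, 0.628, 0.778, -0.004]
wrist_force: [0.6, -11.3, -0.8]
finger_gap: 0.0128
grip_force: 21.8
```

carry_out --series '[{"delta_rot": [0, 0, 0], "travel": [0.15, 0.03, 0], "fingers": 1}, {"delta_rot": [0, 0, 0], "travel": [0, 0, 0], "fingers": 1}]'

```text
clock: 22.6
tcp_pos: [0.5913, 0.2069, 0.2073]
orientation: [0.002, 0.628, 0.778, -0.004]
wrist_force: [0.2, -15.5, -0.0]
finger_gap: 0.0128
grip_force: 21.8
```

The pads slid a few mm along the knob (15 N radially). I let go, relax, regrip and press it home.

carry_out --series '[{"delta_rot": [0, 0, 0], "travel": [0, 0, 0], "fingers": 0.3}, {"delta_rot": [0, 0, 0], "travel": [0, 0, 0], "fingers": 0.3}, {"delta_rot": [0, 0, 0], "travel": [0, 0, 0], "fingers": 1}, {"delta_rot": [0, 0, 0], "travel": [0, 0, 0], "fingers": 1}, {"delta_rot": [0, 0, 0], "travel": [0, 0, 0], "fingers": 1}]'

```text
clock: 23.22
tcp_pos: [0.59, 0.2129, 0.2085]
orientation: [-0.0, 0.626, 0.78, -0.001]
wrist_force: [-4.1, -3.0, 3.9]
finger_gap: 0.013
grip_force: 20.5
```

carry_out --series '[{"delta_rot": [0, 0, 0], "travel": [0, 0, 0], "fingers": 1}, {"delta_rot": [0, 0, 0], "travel": [0.06, 0.01, 0], "fingers": 1}, {"delta_rot": [0, 0, 0], "travel": [0, 0, 0], "fingers": 1}]'

```text
clock: 23.6
tcp_pos: [0.5901, 0.213, 0.2084]
orientation: [-0.001, 0.626, 0.78, -0.002]
wrist_force: [-9.3, -4.3, 5.9]
finger_gap: 0.013
grip_force: 20.8
```

carry_out --series '[{"delta_rot": [0, 0, 0], "travel": [0.08, 0.02, 0], "fingers": 1}, {"delta_rot": [0, 0, 0], "travel": [0, 0, 0], "fingers": 1}]'

```text
clock: 23.85
tcp_pos: [0.5902, 0.213, 0.2084]
orientation: [-0.002, 0.626, 0.78, -0.003]
wrist_force: [-13.8, -5.4, 9.0]
finger_gap: 0.0129
grip_force: 21.3
```

It is hard against the end stop (force rises, no movement; the position matches the shut knob at 0.590). I release and rise.

carry_out --series '[{"delta_rot": [0, 0, 0], "travel": [0, 0, 0], "fingers": 0.4}, {"delta_rot": [0, 0, 0], "travel": [0, 0, 0], "fingers": -0.3}, {"delta_rot": [0, 0, 0], "travel": [0, 0, 0], "fingers": -0.3}, {"delta_rot": [0, 0, 0], "travel": [0, 0, 0.5], "fingers": -0.3}, {"delta_rot": [0, 0, 0], "travel": [0, 0, 1], "fingers": -0.3}]'

```text
clock: 24.48
tcp_pos: [0.5939, 0.2139, 0.2458]
orientation: [-0.001, 0.626, 0.78, -0.001]
wrist_force: [-0.4, -0.1, 0.3]
finger_gap: 0.0557
grip_force: 0.0
```

carry_out --series '[{"delta_rot": [0, 0, 0], "travel": [0, 0, 1], "fingers": -0.3}, {"delta_rot": [0, 0, 0], "travel": [-0.5, 0, 1], "fingers": -0.3}, {"delta_rot": [0, 0, 0], "travel": [-0.5, 0, 1], "fingers": -0.3}, {"delta_rot": [0, 0, 0], "travel": [-0.5, 0, 1], "fingers": -0.3}, {"delta_rot": [0, 0, 0], "travel": [0, 0, 0], "fingers": -0.3}]'

```text
clock: 25.1
tcp_pos: [0.5574, 0.2144, 0.3492]
orientation: [0.002, 0.626, 0.78, 0.002]
wrist_force: [0.7, 0.0, 0.5]
finger_gap: 0.0553
grip_force: 0.0
```

Run:
```python
from h import *
c=wcam();a=env.read_camera("side");b=env.read_camera("scene")
q=np.zeros((600,800,3),np.uint8)
f=lambda i,w,h:cv2.resize(np.ascontiguousarray(i[:,:,::-1]),(w,h),interpolation=cv2.INTER_CUBIC)
q[:300,:400]=f(c["color"][60:360,200:600],400,300)
q[:300,400:]=f(b["color"][250:363,340:491],400,300)
q[300:,:400]=f(a["color"][150:255,300:440],400,300)
q[300:,400:]=f(b["color"],400,300)
cv2.imwrite("pics/end.png",q)
```

```text
tcp [0.5574 0.2144 0.3492] yangle 0.2175 q [0.23 0.36 0.4  1.6  0.   1.59]
```

View pics/end.png

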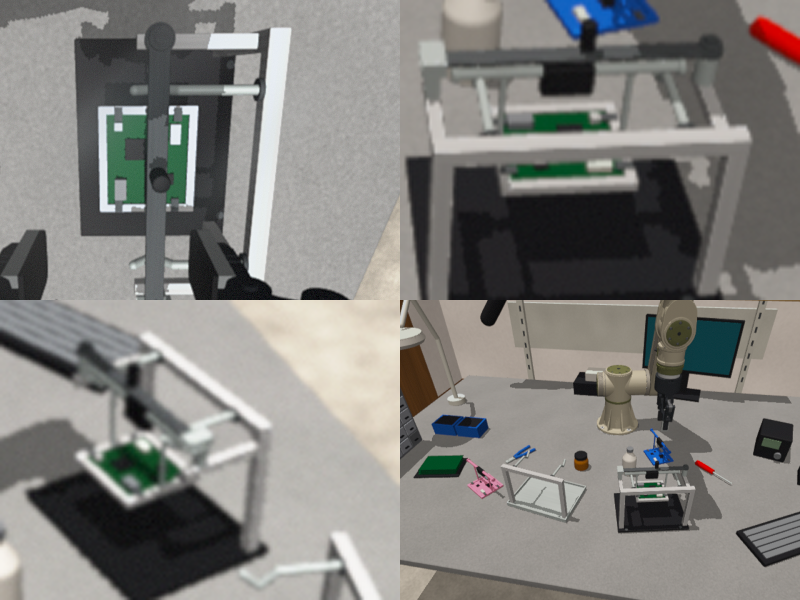

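The keeper lies over the bar and ends in the catch at crop (435,50). The carrier hangs level in both hooks, the robot is clear, and the other things are where they were. I hand in.

```bash
python3 -c "
from workcell import env
print(env.hand_in())"
```

```text
the job is handed in; nothing more can be done
None
```

The job is done and handed in at about 25 s: the carrier hangs level in both transport-stand hooks, the keeper is shut against its end stop in the catch, and the bottle, jar, screwdriver and pliers were not touched.

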